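# Slide the drip tile under the glazing rack

### The job

Push the flat rectangular drip tile (white glaze, terracotta edge) along the table with your fingertips, long way first, under the low wooden rack that carries the cup, until the tile sticks out about equally far on both sides of the rack. Do not pinch, lift or tip the tile: it stays flat on the table all the way. Leave the rack and the cup standing where they are, disturb nothing else, and finish clear of everything.

Things in the scene. Friction and masses are not known exactly. Their poses are not given: they have to be found in the camera images.
- drip_tile: drip tile: flat terracotta slab with a white glazed panel on top, 100 mm (its x) by 160 mm (its y) by 10 mm thick, 0.2 to 0.42 kg, loose on the table. Origin at the centre of its underside.
- drip_rack: drip rack: low wooden bridge, loose on the table, about 0.6 kg: three slats along its x (164 mm long) on two runners. Origin on the table under its centre. The passage under it runs straight through along its y, open at both ends: 120 mm wide between the runners (its x from -60 to +60 mm), 14 mm high, 78 mm long (its y from -39 to +39 mm). Top of the slats at 22 mm.
- cup: cream bisque cup, 68 mm across, 48 mm high, standing loose on the rack's slats (its rim about 70 mm above the table). Origin at the centre of its foot.
- the_eraser: white eraser, 20x42x12 mm, a bystander lying on the table; origin at the centre of its underside
- stilt: three-armed kiln stilt, 55x48x13 mm, a bystander lying on the table; origin at the centre of its underside
- test_tile: small dark glazed test tile, 50x58x8 mm, a bystander lying on the table; origin at the centre of its underside
- paint_pot: little pigment pot with a screw cap, 37 mm across, 46 mm high, a bystander lying on the table; origin at the centre of its underside
- tape: roll of masking tape, 105 mm across, 20 mm high, a bystander lying on the table; origin at the centre of its underside
- small_bowl: small terracotta bowl, 65 mm across, 50 mm high, a bystander lying on the table; origin at the centre of its underside
- needle: needle tool with a wooden handle, 11x150x11 mm, a bystander lying on the table; origin at the centre of its underside
There are look-alikes about, which are no part of the job. Of the things shaped like the drip_rack, the wooden one is meant.

How it is judged (in metres and radians):
At the end, for the whole second after the job is handed in: The tile lies flat, still and lengthwise (0.2 rad) in the passage under the rack, its centre within 16 mm of the rack's along the passage and 13 mm across; the rack is within 12 mm of where it stood, the cup upright on it within 40 mm of its middle, no bystander moved 20 mm (y of drip_tile in the frame of drip_rack between -0.016 and 0.016 m and x of drip_tile in the frame of drip_rack between -0.013 and 0.013 m and angle between the y axis of drip_tile and the y axis of drip_rack, either way round below 0.2 rad and angle between drip_tile's own z axis and vertical below 0.03 rad and height (world z) of drip_tile below 0.003 m and linear speed of each of drip_tile, cup below 0.01 m/s and distance of drip_rack from where it was at the start of the episode below 0.012 m and angle between drip_rack's own z axis and vertical below 0.05 rad and angle between cup's own z axis and vertical below 0.1 rad and horizontal distance between cup and drip_rack below 0.04 m and height (world z) of cup above 0.017 m and distance of each of the_eraser, stilt, test_tile, paint_pot, tape, small_bowl, needle from where it was at the start of the episode below 0.02 m); the robot touches nothing.
It fails at once if the tile is lifted or tipped: its centre is raised more than 7 mm or it tilts more than 0.1 rad (height (world z) of drip_tile above 0.007 m or angle between drip_tile's own z axis and vertical above 0.1 rad).
It fails at once if the rack is shifted more than 12 mm or tipped (distance of drip_rack from where it was at the start of the episode above 0.012 m or angle between drip_rack's own z axis and vertical above 0.15 rad).
It fails at once if the cup is tipped or lifted off or knocked off the rack (angle between cup's own z axis and vertical above 0.3 rad or height (world z) of cup above 0.045 m or height (world z) of cup below 0.01 m).
It fails at once if a bystander is moved more than 20 mm (distance of any of the_eraser, stilt, test_tile, paint_pot, tape, small_bowl, needle from where it was at the start of the episode above 0.02 m).
It also fails if it takes over 72 s, if anything falls off the work surface, if the arm or the gripper's body presses on something with over 40 N, if the wrist force passes 120 N, or if a joint passes its speed limit or range.

### The arm

A 6-joint arm with a two-finger parallel gripper is mounted at the origin on a cart in front of the work surface, level with it; the furniture and walls round the work are solid. World frame = base frame: x ahead of the robot, y to its left, z up, the work surface at z = 0. Lengths are in mm, angles in rad, forces in N, time in s.
With the tool pointing down it reaches from about 350 to 775 mm from the base axis. Payload 7.3 kg.
Tool frame: the origin (TCP) lies midway between the tips of the shut fingers; the grasp point (between the pads) lies 19 mm behind it (grasp_offset is the z of the grasp point in the tool frame, in mm); z points along the fingers, y is the direction in which the jaws open and shut (so a half turn about z gives the same grasp; the last joint's range is limited). The gripper opens to 92 mm and grips with 3 to 60 N. Pads are 19 mm wide; open, the fingers measure 130 mm over their backs; the gripper's body (75 mm by 190 mm) begins 47 mm behind the grasp point.
Start: joints at [-0.146, 0.342, 1.524, -0, 1.275, -0.146], TCP at [525.019, 0.019, 226.741] pointing down, gripper open.
Joint ranges: [-2.53, 2.53], [-0.77, 2.02], [0.04, 2.7], [-1, 4.14], [0.28, 2.66], [-3.11, 3.11]. Speed limits (rad/s): [2.57, 2.57, 3.14, 3.14, 3.14, 3.14].

### API

Orientations are given as [roll, pitch, yaw] about the fixed x, y, z axes, in that order (R = Rz(yaw) Ry(pitch) Rx(roll)).
In Python, from plant import get_obs, capture, camera_model, close_job, boxes_of, regions_of, place_of, grasp_offset gives the robot as it stands. The module is installed in compiled form; this text tells all that it offers.
- The arm moves only by the tool send_rows, never from a script. Its argument "targets" is a list that holds one entry, the list of rows, each a list of 7 numbers: the turn, a rotation vector about the tool's x, y, z in degrees, then the shift along the tool's x, y, z in mm, then the closure, from -1 (fully open) to 1 (shut). A call has 1 to 5 rows; each row is the pose to reach, as a shift and turn from the pose commanded when the call began, along the tool's axes at that moment; what a row does not reach only later rows make up. A row lasts 1/12 s, in which the tool goes at most 41.7 mm and 7.16 degrees, less where a joint would pass 70% of its speed; a pose out of reach is approached as far as the arm can. A call with a gripper value outside its range is refused whole. The fingers move at their own pace and stop on an object; the grip force is fixed at half the most. Time passes only in rows, so rows that repeat a pose let the fingers close. It gives the time, the measured TCP pose, the force and the opening at its end, in the units of the state.
- get_obs(): the state, without advancing time (a new reading comes with each control period).
- capture(name): name is "scene" or "side" or "wrist"; returns the picture (384x512x3 uint8, red, green, blue); there is no depth.
- camera_model(name): a dict with "K" (3x3 intrinsics, pixels), "world_to_cam" (4x4, takes a point from world to camera coordinates). Camera axes: x right, y up, looking along -z (the intrinsics and any distortion apply to the point x, -y, -z); pixel columns grow to the right and rows downward; lengths in mm; the calibration is good to about 2 mm. The wrist camera is an equidistant fisheye: a pixel r from the principal point sees the ray r / f radians off the axis. A picture is of the moment at which its call begins: read the wrist's pose just before it. camera_model takes no time and is no camera call; for the wrist camera it gives the pose at the moment of the call.
- close_job(): hands the job in, once; it reports no verdict.
Trained networks look in the newest picture that a camera, given by its name, has taken for a name from the list of things; names that differ only in an ending like _2 or _b are one class to them, and where a whole thing is asked for, a point or a joint stands for the part that bears it (a point fixed in the world has none). Each returns a list of dicts, best first, with "conf" (0 to 1); they miss things now and then, are a little off and sometimes report something else, mostly with a low value. They report only what shows in the picture. A call takes as long as a camera call. They do not tell look-alikes from the thing itself.
- boxes_of(label, camera): "location" ([row, column] in pixels, amid what is visible of it).
- regions_of(label, camera): "region" (384x512 bool, what is visible of it) and "location" ([row, column] in pixels, amid what is visible of it).
- place_of(label, camera): "location" ([row, column] in pixels: a listed point, or the origin of a listed thing).
The state is a dict: "time": time; "joint_positions": joint angles; "dq": joint speeds; "tau": joint torques, N m; "tool_pos": TCP position; "tcp_rot": TCP orientation; "contact_force": force on the tool from outside, world axes, zero at the start; "moment": the same for the moment, N m; "grip_width": finger opening in mm.
Only numpy, scipy, OpenCV 4.12 (cv2) and the standard library are available. Lean on these libraries where they do the work, as an engineer would, in place of code of your own. Each camera call takes 0.05 s, during which the arm holds its last target.

## Working session

There is one attempt and no reset: what is moved stays moved. The work goes in short steps, Python scripts to look and compute and a tool call to move; the robot and the scene stay as the last step left them, time stands still between calls to the robot, and variables do not carry over. Pictures are saved under pics/ and viewed, and the job is handed in when it is done.

Besides the shell and the picture viewer there is one more tool, called after "Emit:" by a JSON object that holds its "method" and its "body", one argument or row to a line. send_rows: Moves the arm, as the interface text tells. Its arguments: {"type":"object","properties":{"targets":{"type":"array","items":{"type":"array","items":{"type":"array","items":{"type":"number"}}}}},"required":["targets"]}

```bash
mkdir -p pics
cat > h.py <<'E'
import numpy as np, cv2
from plant import *
def snap(n,f):
    im=capture(n); cv2.imwrite('pics/'+f+'.png',im[:,:,::-1]); return im
E
python3 - <<'E'
from h import *
print(get_obs())
for n in ['scene','side','wrist']:
    snap(n,n+'0'); m=camera_model(n); print(n,m)
print(grasp_offset() if callable(grasp_offset) else grasp_offset)
E
```

```text
{'time': 0.0, 'joint_positions': array([-1.46027829e-01,  3.42726504e-01,  1.52500996e+00, -7.05478138e-06,
        1.27535600e+00, -1.45980021e-01]), 'dq': array([-0.00154467,  0.00023578,  0.00038151, -0.00171962,  0.00138227,
       -0.00237219]), 'tau': array([ 7.61924657e-04, -4.31245601e+01, -2.44219762e+01,  7.17750052e-02,
        5.59406646e-02, -1.04314388e-04]), 'tool_pos': array([5.24608867e+02, 6.30045709e-02, 2.26045447e+02]), 'tcp_rot': array([-3.14010782e+00, -2.11489882e-04,  1.57075042e+00]), 'contact_force': array([ 0.99366524, -0.46914254,  1.13183563]), 'moment': array([0.03659752, 0.00907036, 0.00793742]), 'grip_width': 91.52616669294018}
scene {'K': array([[489.55039703,   0.        , 252.67324747],
       [  0.        , 489.55039703, 198.50982049],
       [  0.        ,   0.        ,   1.        ]]), 'world_to_cam': array([[-8.10673424e-01, -5.85389819e-01,  1.12854023e-02,
         4.23164433e+02],
       [ 3.47613167e-01, -4.65700918e-01,  8.13810629e-01,
        -2.61302527e+02],
       [-4.71140835e-01,  6.63657603e-01,  5.81020567e-01,
        -1.09104997
[... 448 characters left out ...]
     [-3.64014625e-01, -8.37426229e-01,  4.07689420e-01,
        -1.26565358e+03],
       [ 0.00000000e+00,  0.00000000e+00,  0.00000000e+00,
         1.00000000e+00]])}
wrist {'K': array([[297.31863964,   0.        , 256.41467314],
       [  0.        , 297.31863964, 185.67720966],
       [  0.        ,   0.        ,   1.        ]]), 'world_to_cam': array([[ 9.99999054e-01, -1.88908649e-04, -1.36245445e-03,
        -5.24686653e+02],
       [-2.31458583e-04,  9.53288912e-01, -3.02059921e-01,
         3.91767906e+01],
       [ 1.35587445e-03,  3.02059951e-01,  9.53287967e-01,
        -3.92055862e+02],
       [ 0.00000000e+00,  0.00000000e+00,  0.00000000e+00,
         1.00000000e+00]])}
-18.8
```

View pics/scene0.png

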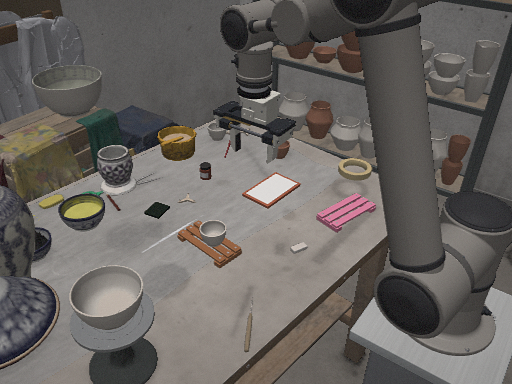

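View pics/side0.png

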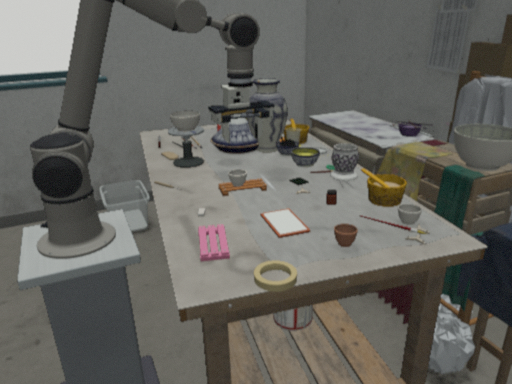

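View pics/wrist0.png

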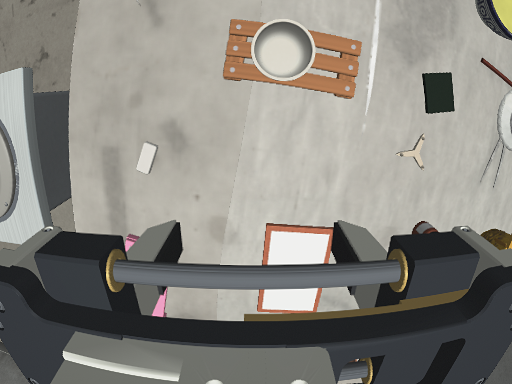

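The wooden rack with the cup shows in the wrist view at about (290,58). The tile is at (297,268), its length already pointing roughly at the rack, and the pink rack is the look-alike. Next I'll measure poses using the masks.

```bash
cat >> h.py <<'E'
def project(P,n,m=None):
    m=m or camera_model(n); P=np.atleast_2d(P); c=P@m['world_to_cam'][:3,:3].T+m['world_to_cam'][:3,3]
    q=np.c_[c[:,0],-c[:,1],-c[:,2]]; K=m['K']
    if n=='wrist':
        r=np.hypot(q[:,0],q[:,1]); th=np.arctan2(r,q[:,2]); s=th/np.maximum(r,1e-9)
        return np.c_[K[0,0]*q[:,0]*s+K[0,2],K[1,1]*q[:,1]*s+K[1,2]]
    return np.c_[K[0,0]*q[:,0]/q[:,2]+K[0,2],K[1,1]*q[:,1]/q[:,2]+K[1,2]]
def unproject(uv,n,z,m=None):
    m=m or camera_model(n); K=m['K']; u=(uv[0]-K[0,2])/K[0,0]; v=(uv[1]-K[1,2])/K[1,1]
    if n=='wrist':
        r=np.hypot(u,v); q=np.array([u/r*np.sin(r),v/r*np.sin(r),np.cos(r)])
    else: q=np.array([u,v,1.])
    d=np.array([q[0],-q[1],-q[2]]); R=m['world_to_cam'][:3,:3]; t=m['world_to_cam'][:3,3]
    o=-R.T@t; w=R.T@d; return o+w*(z-o[2])/w[2]
E
python3 - <<'E'
from h import *
import pickle
D={}
lab={'drip_tile':10,'drip_rack':22,'cup':70,'the_eraser':12,'stilt':13,'test_tile':8,'paint_pot':46,'tape':20,'small_bowl':50,'needle':11}
for n in ['scene','side','wrist']:
    for l in (lab if n!='wrist' else ['drip_tile','drip_rack','cup','the_eraser','stilt']):
        for r in regions_of(l,n)[:3]:
            rc=r['location']; D.setdefault((n,l),[]).append(r['region'])
            print(n,l,round(r['conf'],2),np.round(rc),r['region'].sum(),np.round(unproject((rc[1],rc[0]),n,lab[l]/1.0 if lab[l]<25 else lab[l]/2)))
pickle.dump(D,open('D.pkl','wb')); pickle.dump({n:camera_model(n) for n in ['scene','side','wrist']},open('M.pkl','wb'))
print(get_obs()['time'])
E
```

```text
scene drip_tile 0.84 [190. 269.] 1116 [ 580. -164.   10.]
scene drip_rack 0.85 [246. 215.] 1073 [540. 138.  22.]
scene drip_rack 0.76 [212. 343.] 1147 [ 344. -184.   22.]
scene cup 0.65 [234. 213.] 628 [563. 116.  35.]
scene the_eraser 0.5 [246. 299.] 107 [375.   0.  12.]
scene test_tile 0.65 [213. 156.] 289 [774. 116.   8.]
scene paint_pot 0.63 [170. 205.] 197 [ 794. -121.   23.]
scene paint_pot 0.43 [210. 154.] 265 [771. 124.  23.]
scene tape 0.69 [172. 355.] 561 [ 413. -399.   20.]
scene small_bowl 0.67 [149. 280.] 141 [ 677. -371.   25.]
scene small_bowl 0.45 [164. 357.] 487 [ 428. -439.   25.]
scene needle 0.63 [332. 248.] 200 [316. 301.  11.]
side drip_rack 0.72 [246. 211.] 953 [ 325. -248.   22.]
side drip_rack 0.56 [184. 243.] 355 [570. 126.  22.]
side cup 0.84 [178. 237.] 253 [563. 162.  35.]
side the_eraser 0.36 [210. 204.] 31 [384.   2.  12.]
side test_tile 0.45 [181. 299.] 116 [779.  89.   8.]
side paint_pot 0.49 [199. 329.] 166 [ 771. -129.   23.]
side tape 0.75 [211. 203.] 60 [374. -23.  20.]
side tape 0.62 [283. 272.] 886 [ 401. -468.   20.]
side small_bowl 0.95 [233. 344.] 450 [ 682. -344.   25.]
side needle 0.53 [184. 166.] 66 [326. 278.  11.]
wrist drip_tile 0.69 [251. 297.] 4071 [ 585. -138.   10.]
wrist drip_rack 0.95 [ 64. 317.] 4537 [599. 120.  22.]
wrist drip_rack 0.67 [299. 158.] 346 [ 366. -227.   22.]
wrist cup 0.93 [ 50. 285.] 3119 [559. 134.  35.]
wrist the_eraser 0.62 [158. 148.] 392 [380.   2.  12.]
wrist stilt 0.61 [151. 417.] 275 [751.  15.  13.]
wrist stilt 0.5 [ 51. 285.] 3153 [560. 136.  13.]
1.4
```

Run:
```python
import cv2,numpy as np
s=cv2.imread('pics/scene0.png');d=cv2.imread('pics/side0.png');w=cv2.imread('pics/wrist0.png')
a=cv2.resize(s[165:270,170:310],None,fx=5.6,fy=5.6,interpolation=cv2.INTER_CUBIC)
cv2.imwrite('pics/z1.png',a)
cv2.imwrite('pics/z2.png',cv2.resize(d[165:240,205:315],None,fx=7,fy=7,interpolation=cv2.INTER_CUBIC))
cv2.imwrite('pics/z3.png',cv2.resize(w[5:110,215:370],None,fx=5,fy=5,interpolation=cv2.INTER_CUBIC))
```

```text
(no output)
```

View pics/z1.png

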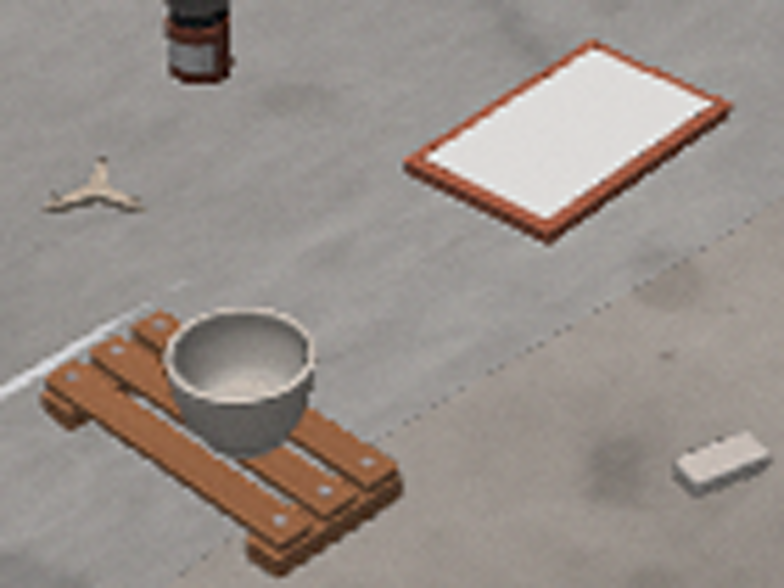

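View pics/z2.png

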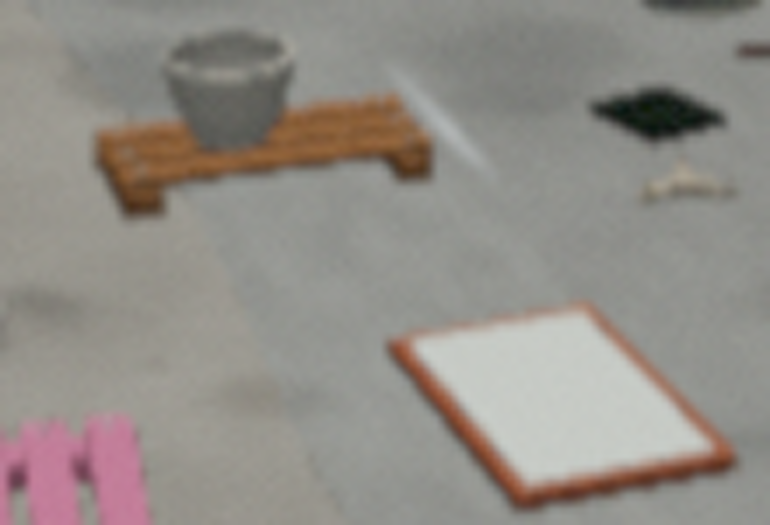

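View pics/z3.png

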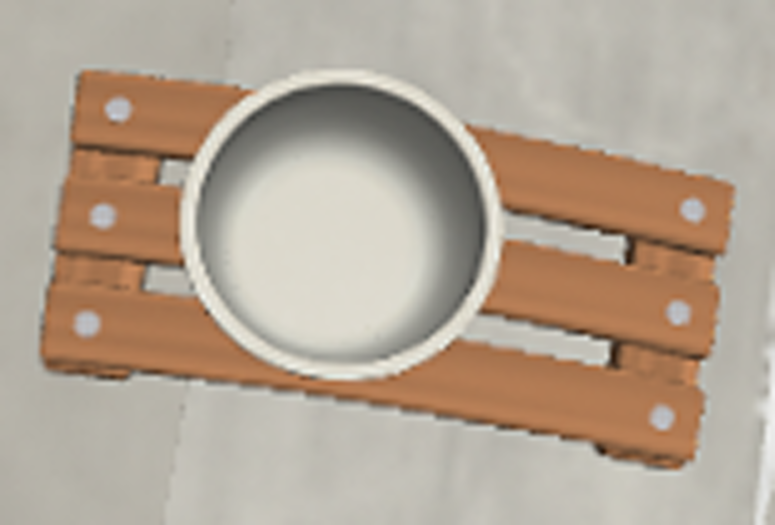

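```bash
cat > m.py <<'E'
from h import *
import pickle
from scipy.optimize import least_squares
M=pickle.load(open('M.pkl','rb'))
def g(l,s,c,r,n,z): return np.array([unproject(((x+.5)/s-.5+c,(y+.5)/s-.5+r),n,z,M[n]) for x,y in l])
def rep(t,P): 
    c=P.mean(0); print(t,c.round(1),'edges',[np.round(np.linalg.norm(P[i]-P[(i+1)%4]),1) for i in range(4)],
     'dir',[np.round(np.degrees(np.arctan2(*(P[(i+1)%4]-P[i])[1::-1])),1) for i in range(4)])
rep('tile scene',g([(593,38),(732,103),(548,236),(404,161)],5.6,170,165,'scene',10))
rep('tile side',g([(390,340),(588,303),(735,455),(520,497)],7,205,165,'side',10))
rep('rack wrist nails',g([(118,109),(692,210),(661,417),(87,323)],5,215,5,'wrist',22))
rep('rack wrist corners',g([(80,70),(735,184),(692,466),(42,368)],5,215,5,'wrist',22))
rep('rack scene nails',g([(160,325),(367,462),(279,520),(72,376)],5.6,170,165,'scene',22))
rep('rack scene corners',g([(155,310),(401,466),(282,542),(45,374)],5.6,170,165,'scene',22))
rep('rack side corners',g([(98,135),(400,97),(432,150),(128,186)],7,205,165,'side',22))
rep('cup rim',g([(340,68),(500,228),(340,382),(180,228)],5,215,5,'wrist',70))
E
python3 m.py
```

```text
tile scene [ 580.2 -177.9   10. ] edges [np.float64(98.3), np.float64(161.8), np.float64(99.5), np.float64(162.0)] dir [np.float64(174.4), np.float64(85.9), np.float64(-5.5), np.float64(-94.5)]
tile side [ 579.1 -179.4   10. ] edges [np.float64(97.8), np.float64(159.3), np.float64(96.3), np.float64(157.2)] dir [np.float64(-2.9), np.float64(-95.2), np.float64(175.8), np.float64(85.4)]
rack wrist nails [570.3 129.1  22. ] edges [np.float64(142.5), np.float64(54.0), np.float64(142.4), np.float64(54.2)] dir [np.float64(-8.0), np.float64(-98.0), np.float64(172.1), np.float64(82.1)]
rack wrist corners [570.3 128.   22. ] edges [np.float64(163.3), np.float64(74.1), np.float64(161.9), np.float64(75.4)] dir [np.float64(-7.8), np.float64(-98.1), np.float64(172.7), np.float64(83.0)]
rack scene nails [570.4 128.7  22. ] edges [np.float64(141.8), np.float64(54.2), np.float64(141.9), np.float64(54.3)] dir [np.float64(172.0), np.float64(81.9), np.float64(-7.9), np.float64(-98.2)]
rack scene corners [569.6 129.2  22. ] edges [np.float64(165.2), np.float64(71.8), np.float64(163.3), np.float64(68.2)] dir [np.float64(173.0), np.float64(80.7), np.float64(-8.2), np.float64(-97.8)]
rack side corners [566.  120.3  22. ] edges [np.float64(162.6), np.float64(76.4), np.float64(156.2), np.float64(71.5)] dir [np.float64(-7.7), np.float64(-102.2), np.float64(170.6), np.float64(82.7)]
cup rim [552.7 129.4  70. ] edges [np.float64(47.9), np.float64(48.3), np.float64(46.7), np.float64(48.9)] dir [np.float64(-45.3), np.float64(-134.3), np.float64(135.5), np.float64(47.1)]
```

Emit:
{"method": "send_rows", "body": {
  "targets": [
    [[0,0,-7,-27,20,20,-1],[0,0,-14,-54,40,40,-1],[0,0,-21,-81,60,60,-1],[0,0,-28,-108,80,80,-1],[0,0,-35,-135,100,100,-1]]
  ]
}}

```text
time: 1.82
tool_pos: [625.8, -136.3, 125.8]
tcp_rot: [3.141, 0.0, 2.188]
contact_force: [0.5, -0.3, 1.5]
grip_width: 91.7
```

```bash
cat >> h.py <<'E'
RO=np.array([570.3,129.,0]); A=np.radians(82.); EY=np.array([np.cos(A),np.sin(A),0]); EX=np.array([np.sin(A),-np.cos(A),0])
def rk(p): p=np.asarray(p,float)-RO; return np.round([p@EX,p@EY,p[2]],1)
def rw(x,y,z): return RO+x*EX+y*EY+np.array([0,0,z])
from scipy.spatial.transform import Rotation as Ro
def to(target,yaw):
    o=get_obs(); p=o['tool_pos']; R=Ro.from_euler('xyz',o['tcp_rot']); 
    d=R.inv().apply(target-p); dr=(R.inv()*Ro.from_euler('xyz',[np.pi,0,np.radians(yaw)])).as_rotvec(degrees=True)
    print('t',round(o['time'],2),'p',p.round(1),'rack',rk(p),'yaw',np.degrees(o['tcp_rot']).round(1),'F',o['contact_force'].round(1),'w',round(o['grip_width'],1)); print('turn',dr.round(1),'shift',d.round(1))
E
python3 -c "
from h import *
to(rw(137,-303,60),172)"
```

```text
t 1.82 p [ 625.8 -136.3  125.8] rack [  91.9 -255.   125.8] yaw [180.    0.  125.4] F [ 0.5 -0.3  1.5] w 91.7
turn [  0.    0.  -46.6] shift [-65.9  -0.2  65.8]
```

Emit:
{"method": "send_rows", "body": {
  "targets": [
    [[0,0,-7,-13,0,13,-1],[0,0,-14,-26,0,26,-1],[0,0,-21,-40,0,40,-1],[0,0,-28,-53,0,53,-1],[0,0,-35,-66,0,66,-1]]
  ]
}}

```text
time: 2.23
tool_pos: [663.2, -189.7, 59.7]
tcp_rot: [3.142, -0.0, 2.798]
contact_force: [0.9, -0.7, -0.1]
grip_width: 91.6
```

Emit:
{"method": "send_rows", "body": {
  "targets": [
    [[0,0,-6,0,0,8,-1],[0,0,-11.5,0,0,16,-1],[0,0,-11.5,0,0,24,-1],[0,0,-11.5,0,0,30,-1],[0,0,-11.5,0,0,30,-1]]
  ]
}}

```text
time: 2.65
tool_pos: [662.0, -188.6, 29.1]
tcp_rot: [3.141, -0.002, 2.991]
contact_force: [-0.8, -0.3, 0.1]
grip_width: 91.9
```

```bash
python3 -c "
from h import *
to(rw(137,-303,5),172)
snap('wrist','w1');snap('scene','s1')"
```

```text
t 2.65 p [ 662.  -188.6   29.1] rack [ 135.  -301.7   29.1] yaw [ 1.800e+02 -1.000e-01  1.713e+02] F [-0.8 -0.3  0.1] w 91.9
turn [ 0.  -0.1 -0.7] shift [-2.  -1.3 24.1]
```

View pics/w1.png

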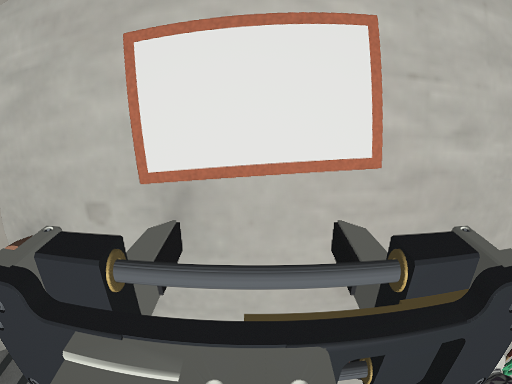

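View pics/s1.png

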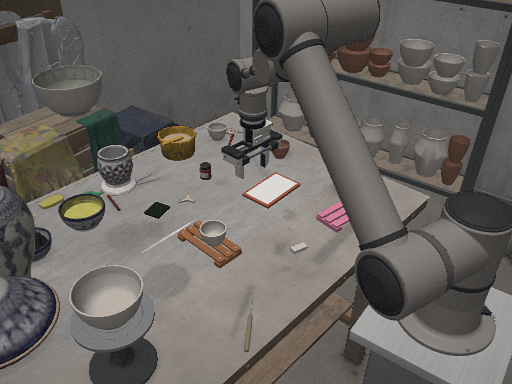

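The wrist view shows the tile straight ahead of the open fingers, rows 15–180. The fingers are clear of everything, so I'll lower them to the table.

Emit:
{"method": "send_rows", "body": {
  "targets": [
    [[0,0,-0.7,0,0,6,-1],[0,0,-0.7,0,0,12,-1],[0,0,-0.7,0,0,18,-1],[0,0,-0.7,0,0,22,-1],[0,0,-0.7,0,0,23.5,-1]]
  ]
}}

```text
time: 3.17
tool_pos: [662.3, -188.8, 6.0]
tcp_rot: [3.141, -0.002, 3.005]
contact_force: [0.1, 0.7, -0.3]
grip_width: 91.7
```

Emit:
{"method": "send_rows", "body": {
  "targets": [
    [[0,0,0,4,0,0,-1],[0,0,0,8,0,0,-1],[0,0,0,12,0,0,-1],[0,0,0,16,0,0,-1],[0,0,0,18,0,0,-1]]
  ]
}}

```text
time: 3.58
tool_pos: [644.4, -186.6, 7.6]
tcp_rot: [-3.142, 0.0, 3.005]
contact_force: [-0.7, 0.4, -0.6]
grip_width: 91.3
```

```bash
python3 -c "
from h import *
to(rw(59.5,-303,5),172)
snap('wrist','w2')"
```

```text
t 3.58 p [ 644.4 -186.6    7.6] rack [ 117.3 -302.2    7.6] yaw [-180.     0.   172.2] F [-0.7  0.4 -0.6] w 91.3
turn [-0.   0.   0.2] shift [57.8 -0.6  2.6]
```

View pics/w2.png

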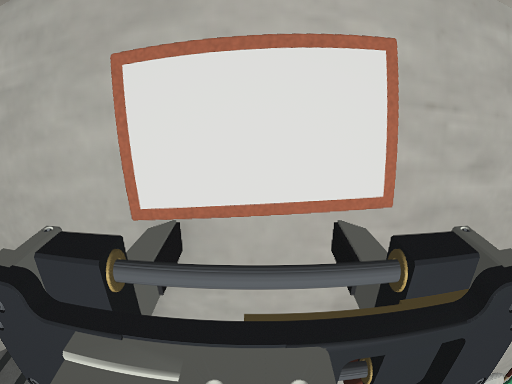

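Emit:
{"method": "send_rows", "body": {
  "targets": [
    [[0,0,0,3,0,3,-1],[0,0,0,8,0,3,-1],[0,0,0,13,0,3,-1],[0,0,0,19,0,3,-1],[0,0,0,25,0,3,-1]]
  ]
}}

```text
time: 4.05
tool_pos: [620.5, -183.3, 4.8]
tcp_rot: [-3.141, 0.002, 3.005]
contact_force: [3.9, -1.4, 2.4]
grip_width: 91.7
```

```bash
python3 -c "
from h import *
to(rw(59.5,-303,5),172)
snap('wrist','w3')"
```

```text
t 4.05 p [ 620.5 -183.3    4.8] rack [  93.2 -302.3    4.8] yaw [-1.800e+02  1.000e-01  1.722e+02] F [ 3.9 -1.4  2.4] w 91.7
turn [-0.   0.1  0.2] shift [33.7 -0.6 -0.3]
```

View pics/w3.png

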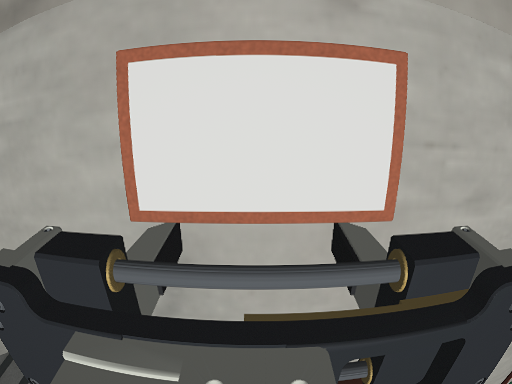

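The tile is now flush with both fingers and square to the tool. Before the rest of the push, I'll measure the gap between the contact edge and the TCP.

```bash
python3 -c "
from h import *
for p in [(131,221),(393,221),(408,53),(116,52)]: print(rk(unproject(p,'wrist',10)))
print(rk(get_obs()['tool_pos']))
snap('scene','s3')
for r in regions_of('drip_tile','scene')[:1]:
    cs=cv2.findContours(r['region'].astype('uint8'),0,2)[0]; c=max(cs,key=cv2.contourArea)
    for q in cv2.approxPolyDP(c,4,True)[:,0]: print(q, rk(unproject(q,'scene',10)))
s=cv2.imread('pics/s3.png'); cv2.imwrite('pics/z4.png',cv2.resize(s[155:220,230:320],None,fx=8,fy=8,interpolation=cv2.INTER_CUBIC))
"
```

```text
[  81.  -378.9   10. ]
[  80.8 -220.1   10. ]
[ -18.3 -220.4   10. ]
[ -17.3 -379.8   10. ]
[  91.7 -302.1    4.5]
[304 187] [ -13.3 -376.2   10. ]
[280 176] [  78.9 -371.1   10. ]
[246 197] [  74.9 -215.1   10. ]
[272 210] [ -22.  -221.6   10. ]
```

View pics/z4.png

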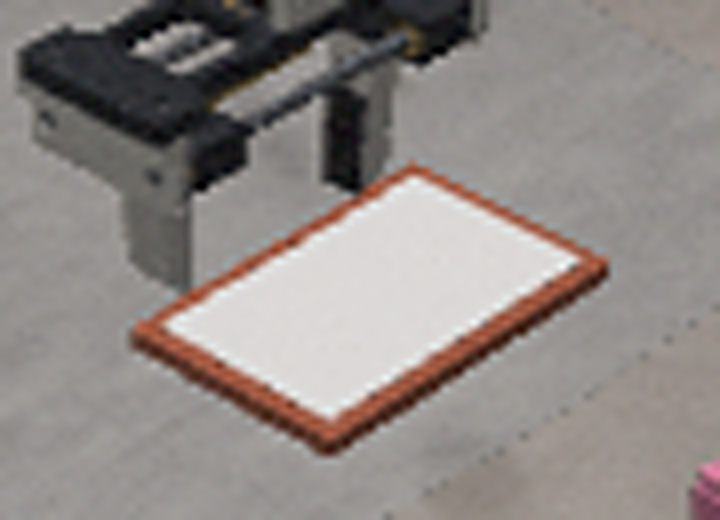

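Emit:
{"method": "send_rows", "body": {
  "targets": [
    [[0,0,0,6,0,0,-1],[0,0,0,12,0,0,-1],[0,0,0,18,0,0,-1],[0,0,0,23,0,0,-1],[0,0,0,26,0,0,-1]]
  ]
}}

```text
time: 4.62
tool_pos: [593.5, -179.4, 4.1]
tcp_rot: [3.141, -0.001, 3.005]
contact_force: [2.5, 0.5, -1.5]
grip_width: 91.9
```

Emit:
{"method": "send_rows", "body": {
  "targets": [
    [[0,0,0,2,0,0,-1],[0,0,0,4,0,0,-1],[0,0,0,5.5,0,0,-1],[0,0,0,5.5,0,0,-1]]
  ]
}}

```text
time: 4.95
tool_pos: [588.5, -178.8, 4.1]
tcp_rot: [3.141, -0.001, 3.005]
contact_force: [0.6, 0.4, 0.1]
grip_width: 92.2
```

```bash
python3 -c "
from h import *
to(rw(59.5,-303,5),172)
snap('wrist','w4')
snap('scene','s4')
s=cv2.imread('pics/s4.png'); cv2.imwrite('pics/z5.png',cv2.resize(s[160:225,230:330],None,fx=8,fy=8,interpolation=cv2.INTER_CUBIC))
import pickle; pickle.dump(camera_model('wrist'),open('Mw4.pkl','wb'))
"
```

```text
t 4.95 p [ 588.5 -178.8    4.1] rack [  60.9 -302.3    4.1] yaw [ 1.800e+02 -1.000e-01  1.722e+02] F [0.6 0.4 0.1] w 92.2
turn [ 0.  -0.1  0.2] shift [ 1.4 -0.7 -0.9]
```

View pics/w4.png

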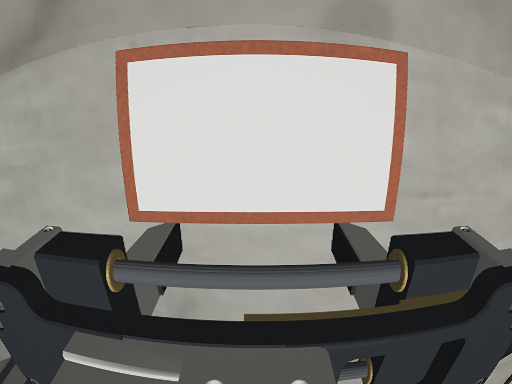

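View pics/z5.png

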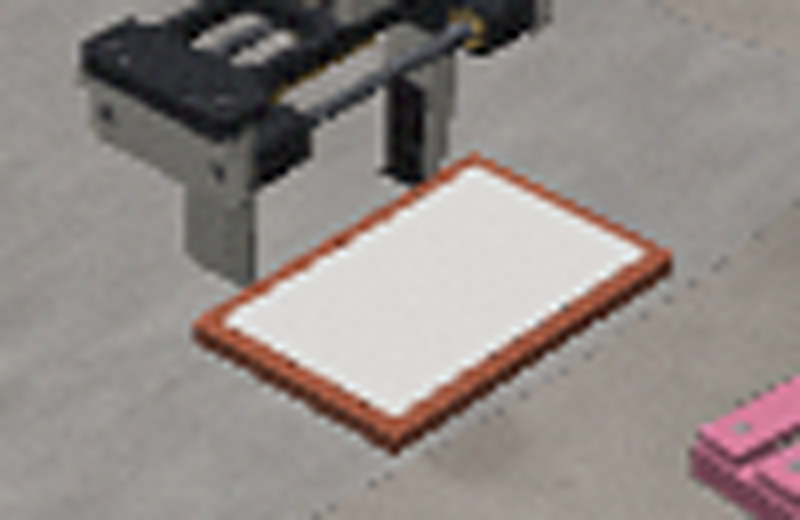

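```bash
python3 -c "
from h import *
P=[]
for p in [(131,221),(393,221),(408,53),(116,52)]: P.append(rk(unproject(p,'wrist',10)))
print(P,np.mean(P,0))
P=[]
for x,y in [(476,154),(671,255),(395,440),(195,326)]: P.append(rk(unproject(((x+.5)/8-.5+230,(y+.5)/8-.5+160),'scene',10)))
print(P,np.mean(P,0))
"
```

```text
[array([  50. , -378.8,   10. ]), array([  49.8, -220.5,   10. ]), array([ -49. , -220.7,   10. ]), array([ -48. , -379.8,   10. ])] [   0.7  -299.95   10.  ]
[array([  48.3, -378.8,   10. ]), array([ -48.3, -377.7,   10. ]), array([ -50.1, -219.4,   10. ]), array([  46.8, -219.5,   10. ])] [  -0.825 -298.85    10.   ]
```

The tile is squared to the passage and on its axis, at rack frame (0, -299). Now I'll back off, lift and go round behind its far end.

Emit:
{"method": "send_rows", "body": {
  "targets": [
    [[0,0,0,-8,0,0,-1],[0,0,0,-18,0,0,-1],[0,0,0,-22,0,-20,-1],[0,0,7,-22,0,-45,-1],[0,0,14,-22,0,-70,-1]]
  ]
}}

```text
time: 5.47
tool_pos: [610.0, -181.5, 73.9]
tcp_rot: [-3.142, -0.003, 2.756]
contact_force: [-0.4, 0.1, -0.3]
grip_width: 91.7
```

```bash
python3 -c "
from h import *
to(rw(0,-420,74),82)"
```

```text
t 5.47 p [ 610.  -181.5   73.9] rack [  82.6 -302.    73.9] yaw [-180.    -0.2  157.9] F [-0.4  0.1 -0.3] w 91.7
turn [-0.1 -0.2 75.9] shift [ 5.130e+01 -1.346e+02  1.000e-01]
```

Emit:
{"method": "send_rows", "body": {
  "targets": [
    [[0,0,7,10,-27,0,-0.5],[0,0,14,20,-54,0,0],[0,0,21,30,-81,0,0],[0,0,28,41,-108,0,0],[0,0,35,51,-134,0,0]]
  ]
}}

```text
time: 5.88
tool_pos: [512.2, -287.9, 74.0]
tcp_rot: [-3.141, -0.001, 2.145]
contact_force: [-0.7, 0.7, -1.1]
grip_width: 62.9
```

Emit:
{"method": "send_rows", "body": {
  "targets": [
    [[0,0,7,0,0,0,0],[0,0,14,0,0,0,0],[0,0,21,0,0,0,0],[0,0,28,0,0,0,0],[0,0,35,0,0,0,0]]
  ]
}}

```text
time: 6.3
tool_pos: [513.2, -287.2, 74.0]
tcp_rot: [-3.14, -0.001, 1.533]
contact_force: [-0.6, 0.6, -0.4]
grip_width: 46.5
```

Emit:
{"method": "send_rows", "body": {
  "targets": [
    [[0,0,5,0,0,10,0],[0,0,6,0,0,22,0],[0,0,6,0,0,34,0],[0,0,6,0,0,42,0],[0,0,6,0,0,45,0]]
  ]
}}

```text
time: 6.72
tool_pos: [512.8, -286.7, 27.7]
tcp_rot: [-3.139, -0.001, 1.435]
contact_force: [-0.2, 0.1, -0.2]
grip_width: 45.9
```

```bash
python3 -c "
from h import *
to(rw(0,-415,5),82)
snap('wrist','w5');snap('scene','s5')"
```

```text
t 6.72 p [ 512.8 -286.7   27.7] rack [   0.9 -419.7   27.7] yaw [-1.798e+02 -1.000e-01  8.220e+01] F [-0.2  0.1 -0.2] w 45.9
turn [-0.2 -0.1  0.2] shift [ 4.7 -0.9 22.7]
```

View pics/w5.png

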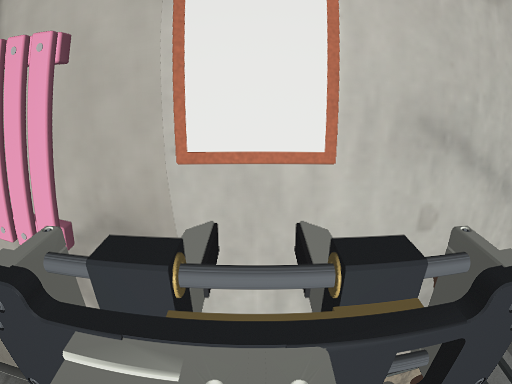

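View pics/s5.png

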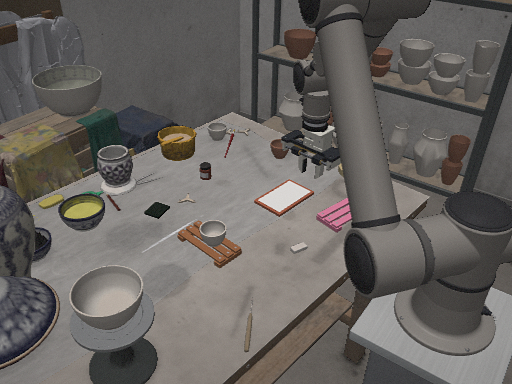

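Emit:
{"method": "send_rows", "body": {
  "targets": [
    [[0,0,0,0,0,7,0],[0,0,0,0,0,14,0],[0,0,0,0,0,20,0],[0,0,0,0,0,23.5,0],[0,0,0,6,0,23.5,0]]
  ]
}}

```text
time: 7.23
tool_pos: [514.1, -281.8, 4.8]
tcp_rot: [-3.141, -0.0, 1.434]
contact_force: [0.1, 0.6, -0.1]
grip_width: 46.3
```

Emit:
{"method": "send_rows", "body": {
  "targets": [
    [[0,0,0,8,0,0,0],[0,0,0,14,0,0,0],[0,0,0,18,0,0,0],[0,0,0,22,0,0,0],[0,0,0,27,0,0,0]]
  ]
}}

```text
time: 7.65
tool_pos: [518.6, -254.6, 6.1]
tcp_rot: [3.141, 0.001, 1.435]
contact_force: [0.1, -1.7, -0.1]
grip_width: 45.9
```

Emit:
{"method": "send_rows", "body": {
  "targets": [
    [[0,0,0,6,0,0,0],[0,0,0,13,0,0,0],[0,0,0,20,0,0,0],[0,0,0,27,0,0,0],[0,0,0,34,0,0,0]]
  ]
}}

```text
time: 8.07
tool_pos: [523.1, -220.7, 6.0]
tcp_rot: [3.141, 0.001, 1.435]
contact_force: [-0.4, -3.6, 1.8]
grip_width: 45.8
```

```bash
python3 -c "
from h import *
to(rw(0,-91,5),82)
snap('wrist','w6')"
```

```text
t 8.07 p [ 523.1 -220.7    6. ] rack [   2.  -352.8    6. ] yaw [180.    0.   82.2] F [-0.4 -3.6  1.8] w 45.8
turn [0.  0.  0.2] shift [261.8  -1.    0.9]
```

View pics/w6.png

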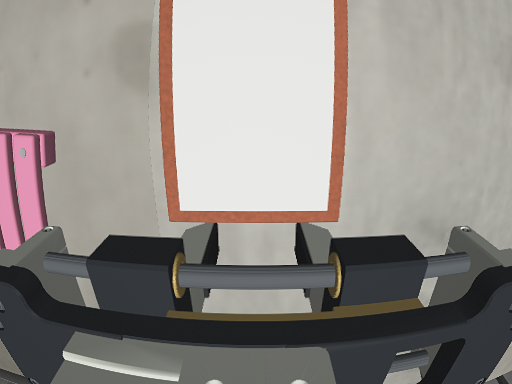

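Emit:
{"method": "send_rows", "body": {
  "targets": [
    [[0,0,0,8,0,0.5,0],[0,0,0,16,0,1,0],[0,0,0,24,-0.5,1,0],[0,0,0,32,-0.5,1,0],[0,0,0,40,-0.5,1,0]]
  ]
}}

```text
time: 8.53
tool_pos: [528.5, -181.7, 5.4]
tcp_rot: [3.14, 0.001, 1.435]
contact_force: [-1.4, -5.9, 5.0]
grip_width: 46.0
```

Emit:
{"method": "send_rows", "body": {
  "targets": [
    [[0,0,0,8,0,0,0],[0,0,0,16,0,0,0],[0,0,0,24,-0.5,0,0],[0,0,0,31,-0.5,0,0],[0,0,0,36,-0.5,0,0]]
  ]
}}

```text
time: 8.95
tool_pos: [532.8, -145.6, 5.4]
tcp_rot: [3.14, 0.001, 1.435]
contact_force: [-0.0, -6.0, 5.4]
grip_width: 46.0
```

```bash
python3 -c "
from h import *
to(rw(0,-91,5),82)
snap('wrist','w7'); snap('scene','s7')
s=cv2.imread('pics/s7.png'); cv2.imwrite('pics/z7.png',cv2.resize(s[165:275,170:310],None,fx=5.6,fy=5.6,interpolation=cv2.INTER_CUBIC))"
```

```text
t 8.95 p [ 532.8 -145.6    5.4] rack [   1.  -277.2    5.4] yaw [1.799e+02 1.000e-01 8.220e+01] F [-0.  -6.   5.4] w 46.0
turn [0.1 0.1 0.2] shift [186.2  -0.3   0.2]
```

View pics/w7.png

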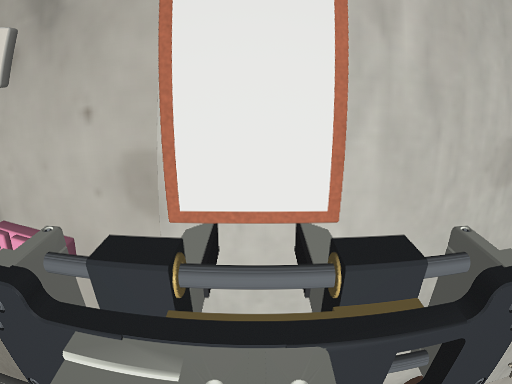

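View pics/z7.png

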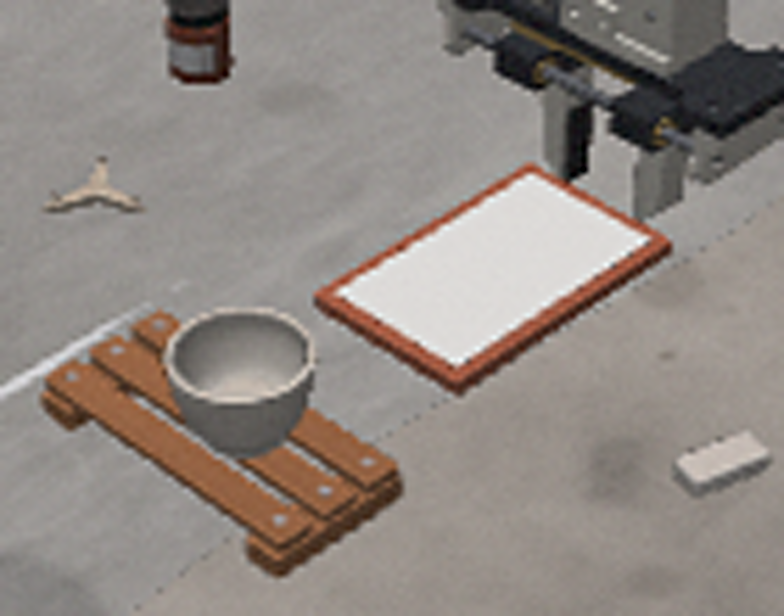

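```bash
python3 -c "
from h import *
P=[]
for x,y in [(532,164),(671,238),(460,384),(316,297)]: P.append(rk(unproject(((x+.5)/5.6-.5+170,(y+.5)/5.6-.5+165),'scene',10)))
print(P,np.mean(P,0))
for p in [(169,221),(338,221)]: print(rk(unproject(p,'wrist',10)))
print(camera_model('wrist')['world_to_cam'])
"
```

```text
[array([  46.9, -265.4,   10. ]), array([ -48.2, -266.9,   10. ]), array([ -52.4, -107.2,   10. ]), array([  45. , -105.7,   10. ])] [  -2.175 -186.3     10.   ]
[ -50.  -265.9   10. ]
[  48.5 -265.5   10. ]
[[ 9.90798978e-01 -1.35341529e-01  2.36670056e-04 -5.47599506e+02]
 [ 1.29092637e-01  9.44524405e-01 -3.02007847e-01  4.02503992e+01]
 [ 4.06506631e-02  2.99259619e-01  9.53305410e-01 -1.58751320e+02]
 [ 0.00000000e+00  0.00000000e+00  0.00000000e+00  1.00000000e+00]]
```

Emit:
{"method": "send_rows", "body": {
  "targets": [
    [[0,0,0,8,0,0,0],[0,0,0,16,0,-0.5,0],[0,0,0,24,0.5,-0.5,0],[0,0,0,32,0.5,-0.5,0],[0,0,0,38,0.5,-0.5,0]]
  ]
}}

```text
time: 9.47
tool_pos: [537.6, -106.9, 5.0]
tcp_rot: [-3.141, -0.0, 1.435]
contact_force: [-0.2, -1.8, -0.1]
grip_width: 45.8
```

Emit:
{"method": "send_rows", "body": {
  "targets": [
    [[0,0,0,6,0,0,0],[0,0,0,12,0,0,0],[0,0,0,18,0.5,0,0],[0,0,0,23,0.5,0,0],[0,0,0,25,0.5,0,0]]
  ]
}}

```text
time: 9.88
tool_pos: [541.7, -82.3, 5.1]
tcp_rot: [-3.141, -0.0, 1.435]
contact_force: [-0.1, -1.3, -1.8]
grip_width: 46.3
```

```bash
python3 -c "
from h import *
to(rw(0,-91,5),82)
snap('wrist','w8'); snap('scene','s8')
s=cv2.imread('pics/s8.png'); cv2.imwrite('pics/z8.png',cv2.resize(s[165:275,170:310],None,fx=5.6,fy=5.6,interpolation=cv2.INTER_CUBIC))"
```

```text
t 9.88 p [541.7 -82.3   5.1] rack [   1.1 -213.3    5.1] yaw [-180.    -0.    82.2] F [-0.1 -1.3 -1.8] w 46.3
turn [-0.  -0.   0.2] shift [ 1.223e+02 -6.000e-01  1.000e-01]
```

View pics/w8.png

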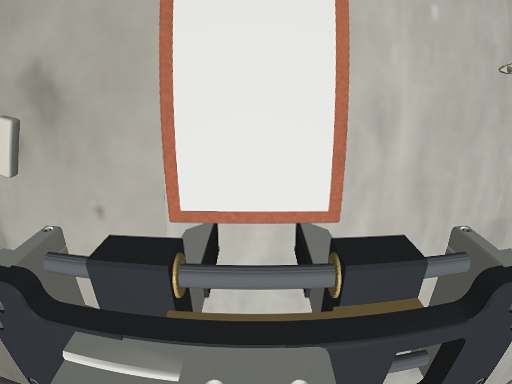

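View pics/z8.png

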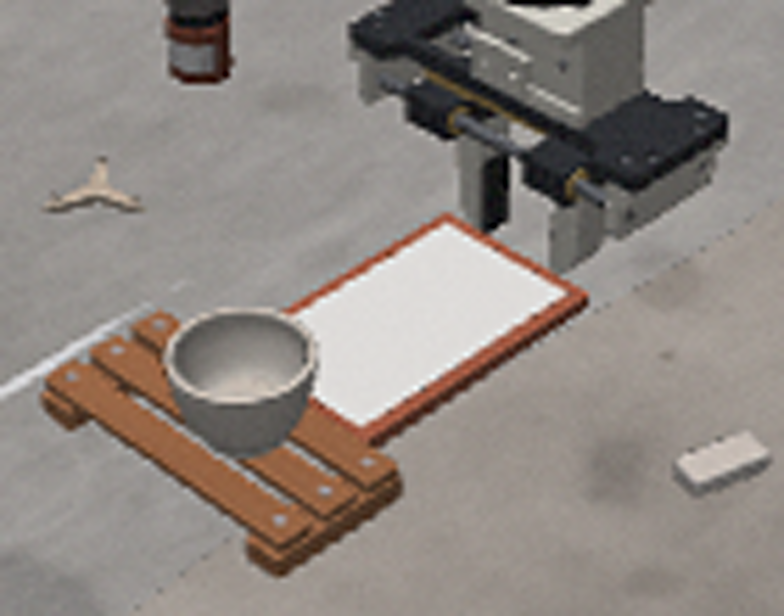

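```bash
python3 -c "
from h import *
for x,y in [(446,212),(588,292),(385,433),(290,308)]: print(rk(unproject(((x+.5)/5.6-.5+170,(y+.5)/5.6-.5+165),'scene',10)))
for p in [(169,221),(340,221)]: print(rk(unproject(p,'wrist',10)))
s=snap('side','d8'); cv2.imwrite('pics/zd8.png',cv2.resize(s[160:230,205:300,::-1],None,fx=8,fy=8,interpolation=cv2.INTER_CUBIC))
"
```

```text
[  49.2 -202.3   10. ]
[ -48.1 -203.4   10. ]
[-52.3 -57.1  10. ]
[ 47.7 -90.6  10. ]
[ -49.5 -203.2   10. ]
[  50.3 -202.8   10. ]
```

View pics/zd8.png

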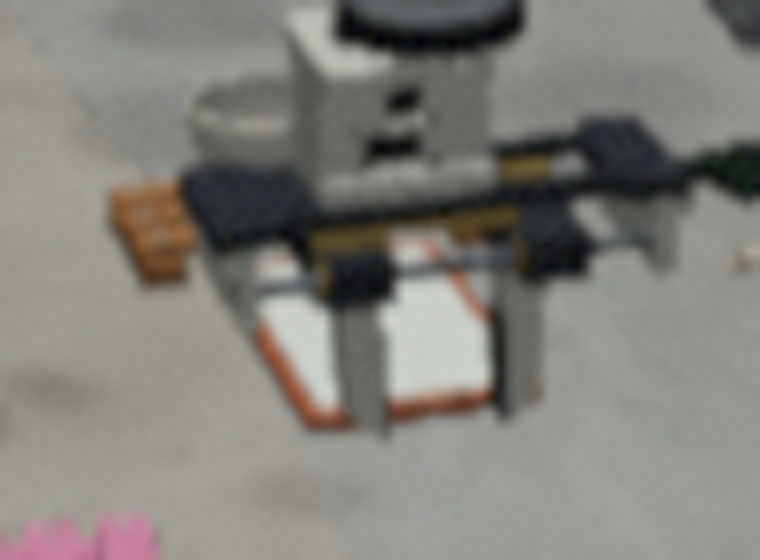

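Emit:
{"method": "send_rows", "body": {
  "targets": [
    [[0,0,0,6,0,0,0],[0,0,0,12,0,0,0],[0,0,0,18,0,0,0],[0,0,0,24,0,0,0],[0,0,0,30,0,0,0]]
  ]
}}

```text
time: 10.45
tool_pos: [545.9, -53.0, 5.3]
tcp_rot: [3.141, 0.0, 1.435]
contact_force: [-0.1, -2.4, -0.1]
grip_width: 45.7
```

Emit:
{"method": "send_rows", "body": {
  "targets": [
    [[0,0,0,7,0,0,0],[0,0,0,14,0,0,0],[0,0,0,21,0,0,0],[0,0,0,28,0,0,0],[0,0,0,34,0,0,0]]
  ]
}}

```text
time: 10.87
tool_pos: [550.5, -19.1, 5.3]
tcp_rot: [3.141, 0.0, 1.435]
contact_force: [0.0, -2.3, 0.5]
grip_width: 46.0
```

```bash
python3 -c "
from h import *
to(rw(0,-91,5),82)
snap('wrist','w9'); s=snap('scene','s9')
for p in [(169,221),(340,221)]: print(rk(unproject(p,'wrist',10)))
cv2.imwrite('pics/z9.png',cv2.resize(s[165:275,170:310,::-1],None,fx=5.6,fy=5.6,interpolation=cv2.INTER_CUBIC))"
```

```text
t 10.87 p [550.5 -19.1   5.3] rack [   1.  -149.4    5.3] yaw [180.    0.   82.2] F [ 0.  -2.3  0.5] w 46.0
turn [0.  0.  0.2] shift [58.4 -0.8  0.3]
[ -49.8 -138.5   10. ]
[  50. -138.   10.]
```

View pics/w9.png

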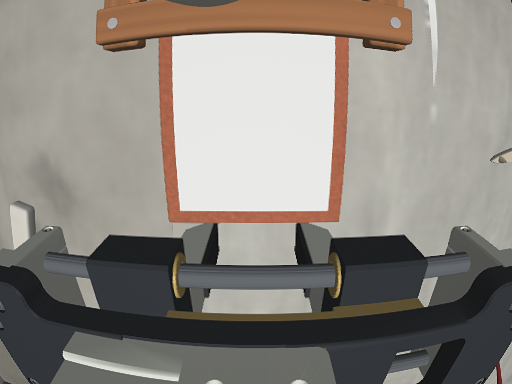

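View pics/z9.png

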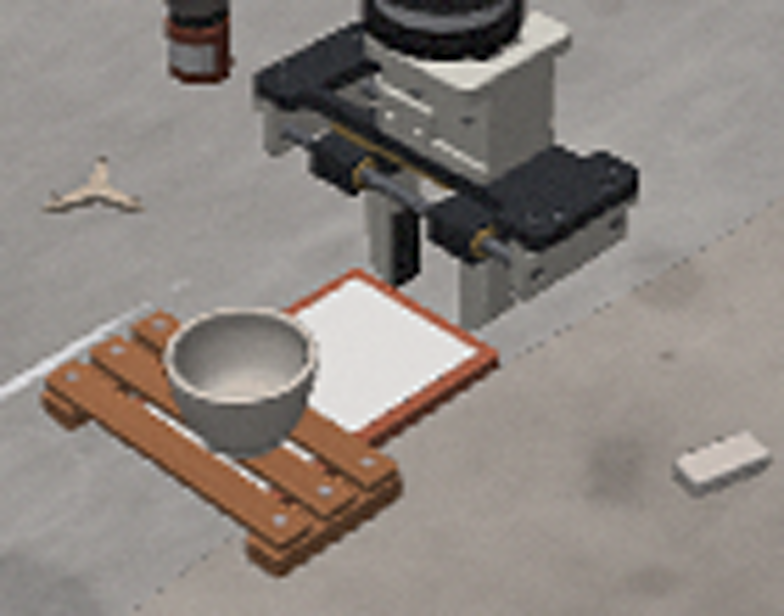

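The tile has slid under the slats, centred between the runners (wrist view, columns 165–345). The rack and cup haven't moved. Pushing on.

Emit:
{"method": "send_rows", "body": {
  "targets": [
    [[0,0,0,6,0,0,0],[0,0,0,12,0,0,0],[0,0,0,18,0,0,0],[0,0,0,24,0,0,0],[0,0,0,29,0,0,0]]
  ]
}}

```text
time: 11.38
tool_pos: [554.3, 9.5, 5.2]
tcp_rot: [-3.141, -0.0, 1.435]
contact_force: [-0.6, -3.1, -0.6]
grip_width: 46.0
```

Emit:
{"method": "send_rows", "body": {
  "targets": [
    [[0,0,0,5,0,0,0],[0,0,0,10,0,0,0],[0,0,0,14,0,0,0],[0,0,0,18,0,0,0],[0,0,0,20,0,0,0]]
  ]
}}

```text
time: 11.8
tool_pos: [557.1, 29.2, 5.2]
tcp_rot: [-3.142, -0.0, 1.435]
contact_force: [0.5, -2.1, -0.4]
grip_width: 45.9
```

```bash
python3 -c "
from h import *
to(rw(0,-91,5),82)
snap('wrist','w10'); s=snap('scene','s10')
for p in [(169,221),(340,221)]: print(rk(unproject(p,'wrist',10)))
cv2.imwrite('pics/z10.png',cv2.resize(s[165:275,170:310,::-1],None,fx=5.6,fy=5.6,interpolation=cv2.INTER_CUBIC))"
```

```text
t 11.8 p [557.1  29.2   5.2] rack [   0.8 -100.6    5.2] yaw [-180.    -0.    82.2] F [ 0.5 -2.1 -0.4] w 45.9
turn [-0.  -0.   0.2] shift [ 9.6 -0.7  0.2]
[-49.9 -90.3  10. ]
[ 50.  -89.8  10. ]
```

View pics/w10.png

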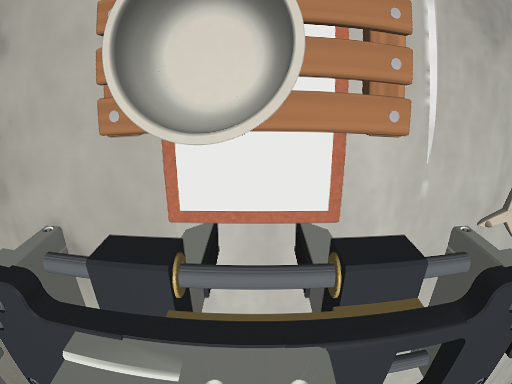

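View pics/z10.png

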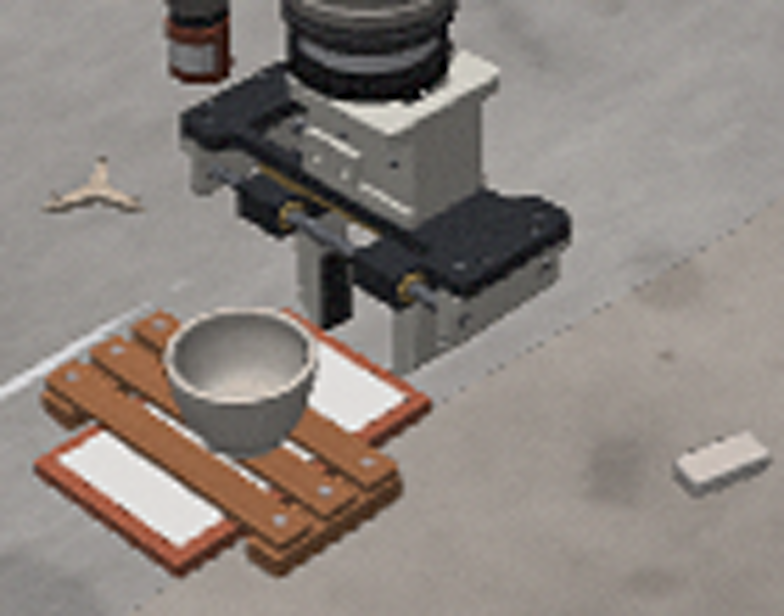

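Emit:
{"method": "send_rows", "body": {
  "targets": [
    [[0,0,0,3,0,0,0],[0,0,0,5.5,0,0,0],[0,0,0,7.5,0,0,0],[0,0,0,9,0,0,0],[0,0,0,10,0,0,0]]
  ]
}}

```text
time: 12.32
tool_pos: [558.4, 38.7, 5.2]
tcp_rot: [3.141, 0.0, 1.435]
contact_force: [-0.7, -1.6, -0.3]
grip_width: 45.7
```

Emit:
{"method": "send_rows", "body": {
  "targets": [
    [[0,0,0,0,0,0,0],[0,0,0,-5,0,0,0],[0,0,0,-12,0,0,0],[0,0,0,-22,0,0,0],[0,0,0,-35,0,0,0]]
  ]
}}

```text
time: 12.73
tool_pos: [553.6, 3.2, 5.3]
tcp_rot: [3.141, -0.0, 1.435]
contact_force: [0.6, 0.3, -1.0]
grip_width: 46.1
```

Emit:
{"method": "send_rows", "body": {
  "targets": [
    [[0,0,0,-30,0,-10,0],[0,0,0,-60,0,-30,0],[0,0,0,-90,0,-55,0],[0,0,0,-120,0,-80,0],[0,0,0,-145,0,-105,0]]
  ]
}}

```text
time: 13.15
tool_pos: [532.9, -142.9, 111.3]
tcp_rot: [-3.141, 0.0, 1.433]
contact_force: [1.2, -0.3, 0.1]
grip_width: 46.0
```

```bash
python3 -c "
from h import *
to(rw(0,-91,5),82)
w=snap('wrist','w11'); s=snap('scene','s11')
import pickle; pickle.dump(camera_model('wrist'),open('Mw11.pkl','wb'))
cv2.imwrite('pics/z11.png',cv2.resize(s[165:275,170:310,::-1],None,fx=5.6,fy=5.6,interpolation=cv2.INTER_CUBIC))
cv2.imwrite('pics/zw11.png',cv2.resize(w[0:190,150:380,::-1],None,fx=3,fy=3,interpolation=cv2.INTER_CUBIC))"
```

```text
t 13.15 p [ 532.9 -142.9  111.3] rack [   0.8 -274.4  111.3] yaw [-180.     0.    82.1] F [ 1.2 -0.3  0.1] w 46.0
turn [-0.   0.   0.1] shift [183.4  -0.4 106.3]
```

View pics/zw11.png

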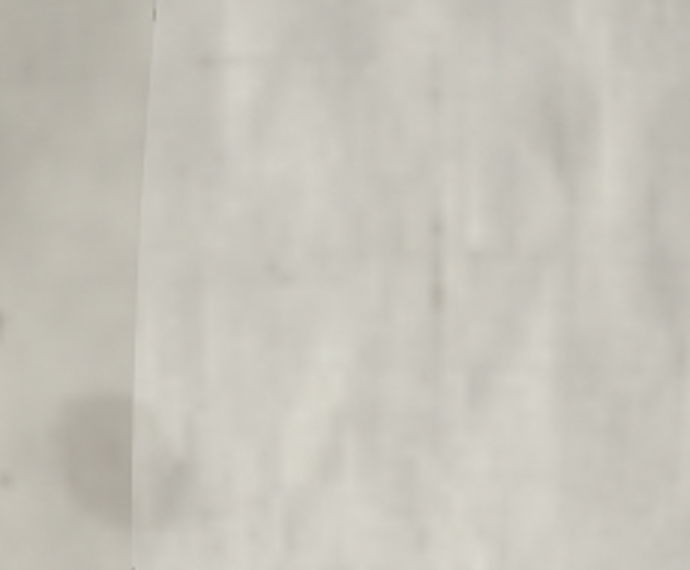

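View pics/z11.png

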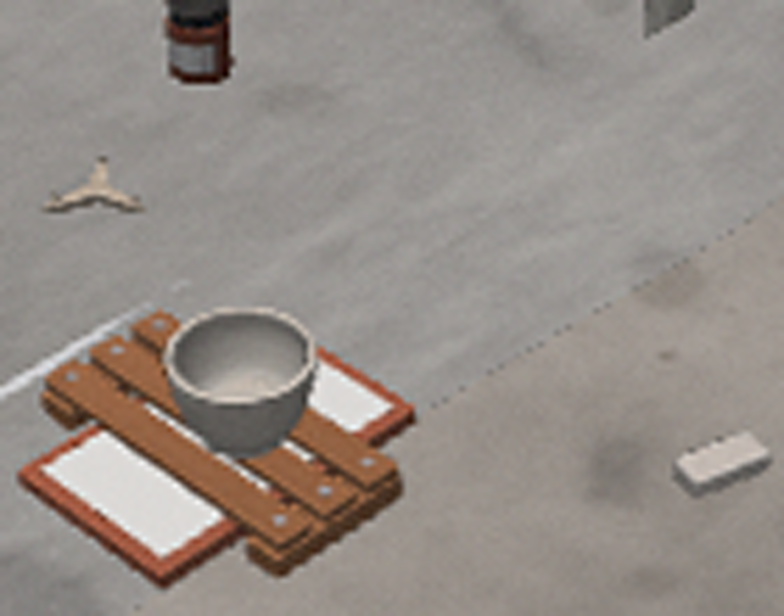

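View pics/s11.png

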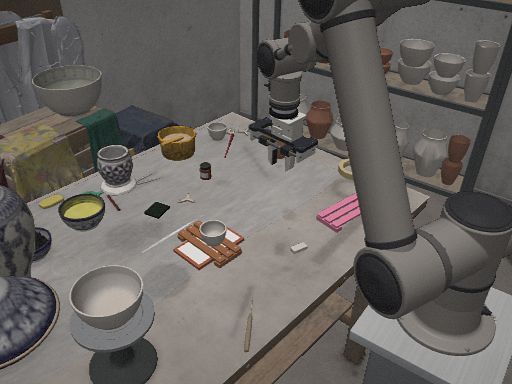

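Scene view: the tile sticks out on both sides of the rack, and the rack's nails are at the same pixels as before the push. I'll take a wrist view from above to check the centring.

Emit:
{"method": "send_rows", "body": {
  "targets": [
    [[0,0,0,10,0,-30,0],[0,0,0,30,0,-60,0],[0,0,0,60,0,-90,0],[0,0,0,90,0,-110,0],[0,0,0,120,0,-130,0]]
  ]
}}

```text
time: 13.67
tool_pos: [550.0, -20.1, 241.2]
tcp_rot: [3.141, -0.0, 1.433]
contact_force: [0.0, 0.4, -0.4]
grip_width: 45.9
```

```bash
python3 -c "
from h import *
to(rw(0,-91,5),82)
w=snap('wrist','w12')
import pickle; pickle.dump(camera_model('wrist'),open('Mw12.pkl','wb'))
cv2.imwrite('pics/zw12.png',cv2.resize(w[0:150,170:350,::-1],None,fx=4,fy=4,interpolation=cv2.INTER_CUBIC))"
```

```text
t 13.67 p [550.  -20.1 241.2] rack [   0.6 -150.5  241.2] yaw [180.   -0.   82.1] F [ 0.   0.4 -0.4] w 45.9
turn [ 0.  -0.   0.1] shift [ 59.4  -0.6 236.2]
```

View pics/zw12.png

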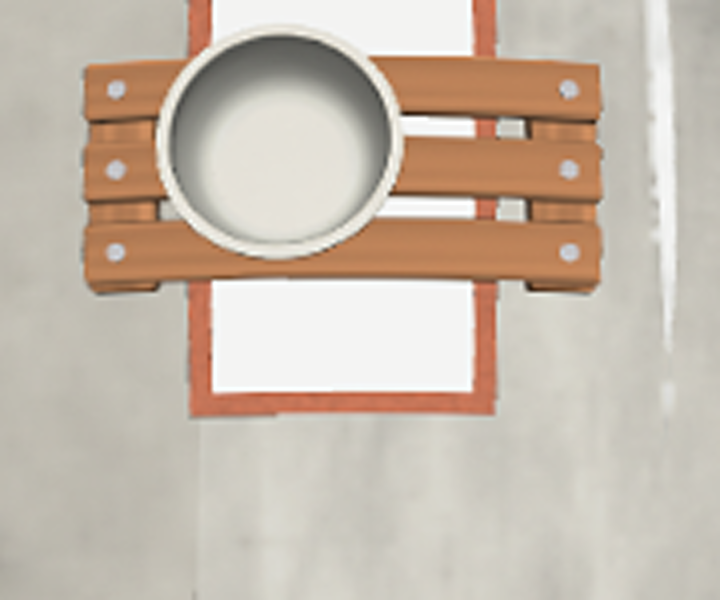

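```bash
python3 -c "
from h import *
f=lambda x,y,z: rk(unproject(((x+.5)/4-.5+170,(y+.5)/4-.5),'wrist',z))
N=[f(*p,22) for p in [(116,89),(569,89),(569,252),(116,252)]]; print(N,np.mean(N,0))
print('tile rear',f(190,415,10),f(496,414,10))
g=lambda x,y,z: rk(unproject(((x+.5)/5.6-.5+170,(y+.5)/5.6-.5+165),'scene',z))
print('scene tile',g(20,473,10),g(165,574,10),g(414,406,10))
N=[g(*p,22) for p in [(160,325),(367,462),(279,520),(72,376)]]; print(np.mean(N,0))
print('cup',f(280,142,70))
"
```

```text
[array([-70.9,  33.8,  22. ]), array([73.5, 34.6, 22. ]), array([ 73.6, -20.3,  22. ]), array([-70.4, -21.1,  22. ])] [ 1.45  6.75 22.  ]
tile rear [-48.3 -75.1  10. ] [ 52.4 -74.3  10. ]
scene tile [46.1 79.1 10. ] [-50.8  76.5  10. ] [-48.3 -80.4  10. ]
[ 0.175 -0.3   22.   ]
cup [-15.9   3.9  70. ]
```

Relative to the rack, the tile centre is about (+0.6, -1.4) mm. The wrist's absolute reading is 7 mm off, probably because the arm was still settling, so I'll take another now it's at rest and compare the scene pictures.

Emit:
{"method": "send_rows", "body": {
  "targets": [
    [[0,0,0,0,0,0,0],[0,0,0,0,0,0,0],[0,0,0,0,0,0,0],[0,0,0,0,0,0,0],[0,0,0,0,0,0,0]]
  ]
}}

```text
time: 14.13
tool_pos: [549.8, -21.9, 239.1]
tcp_rot: [-3.14, 0.0, 1.433]
contact_force: [-0.4, 0.3, 0.2]
grip_width: 46.2
```

```bash
python3 -c "
from h import *
w=snap('wrist','w13'); s=snap('scene','s13'); m=camera_model('wrist'); print(rk(get_obs()['tool_pos']))
f=lambda x,y,z: rk(unproject(((x+.5)/4-.5+170,(y+.5)/4-.5),'wrist',z))
a=cv2.imread('pics/w12.png'); print('wrist shift',cv2.phaseCorrelate(a[:150,170:350,1].astype(float),w[:150,170:350,1].astype(float)))
print('nails->px', project([rw(x,y,22) for x in(-71,71) for y in (-27,27)],'wrist').round(1).tolist())
print('w12 nails px',[((x+.5)/4-.5+170,(y+.5)/4-.5) for x,y in [(116,252),(116,89),(569,252),(569,89)]])
b=cv2.imread('pics/scene0.png')
# rack region patch shift start->now (left end & right end of slats), and bystanders
for n,(r0,r1,c0,c1) in {'rackL':(216,240,174,196),'rackR':(238,268,214,246),'cup':(216,248,196,230),'eraser':(238,258,286,312),'stilt':(190,206,174,200),'pot':(158,184,196,214),'test':(200,220,142,172),'needle':(295,355,238,258)}.items():
    t=b[r0:r1,c0:c1]; q=s[r0-8:r1+8,c0-8:c1+8,::-1]; R=cv2.matchTemplate(np.ascontiguousarray(q),t,cv2.TM_CCOEFF_NORMED); _,v,_,l=cv2.minMaxLoc(R); print(n,round(v,3),(l[0]-8,l[1]-8))
"
```

```text
[   0.9 -152.   239.6]
wrist shift ((0.2204568414215089, -1.7534925069806917), 1.0266525277847383)
nails->px [[199.1, 61.2], [199.3, 20.5], [312.6, 61.3], [312.5, 20.6]]
w12 nails px [(198.625, 62.625), (198.625, 21.875), (311.875, 62.625), (311.875, 21.875)]
rackL 0.988 (0, 0)
rackR 0.839 (0, 0)
cup 0.923 (0, 0)
eraser 0.993 (0, 0)
stilt 0.988 (0, 0)
pot 0.998 (0, 0)
test 0.997 (0, 0)
needle 0.986 (0, 0)
```

View pics/s13.png

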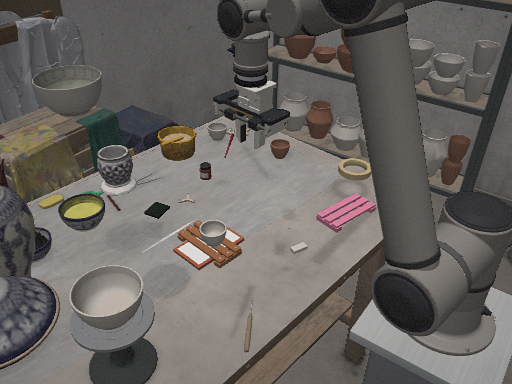

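With the arm at rest, the rack's nails sit within about 1 px of the starting rack pose. Nothing else has shifted in the scene picture, and the gripper is clear of everything. Handing in.

```bash
python3 -c "
from plant import *
print(close_job())"
```

```text
the job is handed in; nothing more can be done
None
```

The tile is under the wooden rack and sticks out about equally on both sides. I handed the job in after about 14 s of the 72 s allowed; no verdict is reported.

**How:** I pushed the tile about 52 mm sideways with both open fingertips, which also squared it to the passage. I then pushed it about 300 mm lengthwise from its rear end. It was never pinched or lifted; forces stayed around 8 N or less. Afterwards I backed the gripper off and raised it to 240 mm.

**Last checks:**
- **Tile:** its centre is about 1.4 mm from the rack's along the passage and 0.6 mm across, and it points within about 1° of the passage. The wrist and scene cameras agree on the position along the passage.
- **Rack and cup:** no shift in the scene picture from start to end. The cup is upright on the rack, about 17 mm from its middle.
- **Bystanders:** the eraser, stilt, test tile, paint pot and needle also show no shift. I compared the tape and small bowl only by eye in the last picture; the arm never went near them.

**Disagreement:** one wrist reading put the rack about 7 mm off. The arm was still settling when that picture was taken. A check with the arm at rest matched the starting rack pose to within about 1 pixel.

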